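# Hook the steamer insert down and hold its lid half open

## Robot

A 6-joint arm with a two-finger parallel gripper is mounted at the origin on the work surface. World frame = base frame: x ahead of the robot, y to its left, z up, the work surface at z = 0. Lengths are in mm, angles in rad, forces in N, time in s.
With the tool pointing down it reaches from about 425 to 950 mm from the base axis. Payload 14.7 kg.
Tool frame: the origin (TCP) lies midway between the tips of the shut fingers; the grasp point (between the pads) lies 19 mm behind it (bot.pinch_z is the distance from the TCP to the grasp point, in mm); z points along the fingers, y is the direction in which the jaws open and shut (so a half turn about z gives the same grasp; the last joint's range is limited). The gripper opens to 85 mm and grips with 20 to 120 N. Pads are 22 mm wide; open, the fingers measure 114 mm over their backs; the gripper's body (76 mm by 85 mm) begins 54 mm behind the grasp point. The pads swing forward as they close: fully open they stand 13 mm farther back than shut.
Start: joints at [-1.342, 0.48, 1.596, -0, 1.065, -0.047], TCP at [177.022, -625.424, 231.297] pointing down, gripper open.
Joint ranges: [-2.75, 2.75], [-0.82, 2.05], [0.23, 2.67], [-1.56, 4.7], [0.09, 2.69], [-2.92, 2.92]. Speed limits (rad/s): [1.89, 1.89, 2.39, 3.01, 3.01, 3.01].

## Interface

Orientations are given as [roll, pitch, yaw] about the fixed x, y, z axes, in that order (R = Rz(yaw) Ry(pitch) Rx(roll)).
In Python, from cell import bot gives the robot as it stands.
- The arm moves only by the tool send_rows, never from a script. Its argument "motion" is a list of rows, each a list of 7 numbers: the shift along the tool's x, y, z in units of 0.025 m (1.0 is 0.025 m), then the turn, a rotation vector about the tool's x, y, z in units of 90 degrees (1.0 is 90 degrees), then the opening in per cent of the stroke, from 0 (shut) to 100 (fully open). In form: [[tx, ty, tz, wx, wy, wz, fingers], ...]. A call has 1 to 8 rows; each row shifts and turns the commanded pose from where the row before left it, along the tool's axes as they then stand; what a row does not reach is not made up. A row lasts 1/12 s, in which the tool goes at most 41.7 mm and 7.16 degrees, less where a joint would pass 70% of its speed; a pose out of reach is approached as far as the arm can. A call with a number of a shift or a turn outside -1 to 1 is refused whole. A call with a gripper value outside its range is refused whole. The fingers move at their own pace and stop on an object; the grip force is fixed at half the most. Time passes only in rows, so rows that do not move let the fingers close. It gives the time, the measured TCP pose, the force and the opening at its end, in the units of the state.
- bot.get_obs(): the state, without advancing time (a new reading comes with each control period).
- bot.snapshot(name): name is "scene" or "top" or "wrist"; returns a dict with "pixels" (384x512x3 uint8, red, green, blue), "z_map" (384x512 float32, mm along the optical axis (not along the pixel's ray), 0 where there is no reading), "mtx" (3x3 intrinsics, pixels), "dist_coeffs" ([k1, k2, p1, p2, k3] as OpenCV has them; the pictures are not rectified), "R" (3x3) and "t" (3): a world point X has camera coordinates R X + t. Camera axes: x right, y down, z forward; pixel columns grow to the right and rows downward; lengths in mm; the calibration is good to about 2 mm. A picture is of the moment at which its call begins.
- bot.job_done(): hands the job in, once; it reports no verdict.
Trained networks look in a picture, given as the dict that the camera call returned (one of the last four; its "shot" number tells which), for a name from the list of things; names that differ only in an ending like _2 or _b are one class to them, and where a whole thing is asked for, a point or a joint stands for the part that bears it (a point fixed in the world has none). Each returns a list of dicts, best first, with "p" (0 to 1); they miss things now and then, are a little off and sometimes report something else, mostly with a low value. They report only what shows in the picture. A call takes as long as a camera call.
- bot.outline_of(thing, picture): "region" (384x512 bool, what is visible of it) and "box" ([centre column, centre row, width, height] in pixels, round what is visible of it).
The state is a dict: "time_s": time; "joint_pos": joint angles; "qd": joint speeds; "joint_efforts": joint torques, N m; "tcp_pos": TCP position; "tcp_rot": TCP orientation; "force": force on the tool from outside, world axes, zero at the start; "ft_torque": the same for the moment, N m; "finger_gap": finger opening in mm.
Only numpy, scipy, OpenCV 4.12 (cv2) and the standard library are available. Lean on these libraries where they do the work, as an engineer would, in place of code of your own. Each camera call takes 0.05 s, during which the arm holds its last target.

## Task

First swing the steel hook at the side of the steamer (its left, seen from the robot) down until it rests fully home in its forked catch, so that the insert cannot lift off its base. Then raise the steamer's lid by its front loop handle and hold it open at 50 degrees from shut, ready for dumplings to be put in: the lid falls shut if let go, so finish while still holding it there, steady. Leave the other things on the table as they are.

Things in the scene. Friction and masses are not known exactly. Their poses are not given: they have to be found in the camera images.
- steamer: Steamer, fixed: white plastic base 220 (x) x 305 (y: -110 to +195), top at z=50; on it an open stainless insert box 180 x 200, z 50 to 120, centred on the origin. A dial on the front sticks out to x=-122 at y=50, z 12 to 44. Origin: on the table under the insert's centre. +x to the back (lid hinge), -x front, towards the robot, +y to the side deck with the hook. Yaw varies by +-0.3 rad.
- lid (a joint): Opening angle of the stainless lid (rad): 0 shut, grows as the front edge rises, 0.873 = 50 degrees, stop at 1.6. Axis along steamer y through point lid_hinge. The hinge is free: below about 1.5 rad the lid falls shut when let go. Lid 184 x 208 x 6 plate with a panel 5 mm higher, 0.30 to 0.45 kg.
- lid_hinge (a point): Point on the lid's hinge axis, middle of the back rim: steamer (90, 0, 124).
- lid_bar (a point): Middle of the lid's front loop handle: round steel bar 10 mm thick, 110 long along steamer y, 230 mm from the hinge axis, in the lid's plane, its centre 48 mm off the lid's front edge (a finger fits into the loop); a 10 mm bar joins each end to the lid. Lid shut: steamer (-140, 0, 124), free air below. The bar turns with the lid: let it turn between the fingers or follow it.
- hook (a joint): Angle of the hold-down hook (rad): 0 = lying level, home in the catch (hard stop), grows as it swings up and back; about 1.57 = upright, stop at 1.9; starts at 1.1 to 1.7. Axis along steamer y through point hook_pivot. Stiff: it stays where it is left; needs about 1 N at its end to move (0.06 N m).
- hook_pivot (a point): Hook's pivot, between two lugs on the side deck: steamer (30, 160, 100). The deck's top is at z=50. The lid's side edge is at y=+104 and its top at z=132.
- hook_grip (a point): Point on the hook's centre line 80 mm from the pivot, a good place to pinch or push. The hook is a straight steel bar 10 wide (along steamer y) x 12 x 115 long, with a lip at the end; level it points to the front (-x), its end in a forked steel catch at steamer (-77, 160), 10 long in x, 32 wide, prongs to z=115. A tab of the insert passes under it at x=5.
- tray: Bystander: clear acrylic dumpling tray with cross ridges, 240 x 150 x 16. Origin: centre of the underside.
- pin: Bystander: short maple rolling pin, 220 long, 40 thick, lying on the tray between two ridges. Origin: its centre; y along it.
- shaker: Bystander: salt shaker with steel twist cap, 48 across, 91 high, left of the hook, its centre 85 to 110 mm from it in steamer y. Origin: centre of the underside.
- vinegar: Bystander: small vinegar bottle, 52 across, 150 high, close to the steamer's right side. Origin: centre of the underside.
- mug: Bystander: mug, 76 across, 85 high, between robot and steamer to one side. Origin: centre of the underside.
- bowl: Bystander: small white bowl, 110 across, 50 high, between robot and steamer to the other side. Origin: centre of the underside.

How it is judged:
By the outcome, as a careful person would: the job done as asked, in the order asked, and still so for the second after the job is handed in, while the arm keeps its last pose, push and grip.
It also fails if it takes over 61 s, if anything falls off the work surface, if the arm or the gripper's body presses on something with over 40 N, if the wrist force passes 120 N, or if a joint passes its speed limit or range.

## Working session

There is one attempt and no reset: what is moved stays moved. The work goes in short steps, Python scripts to look and compute and a tool call to move; the robot and the scene stay as the last step left them, time stands still between calls to the robot, and variables do not carry over. Pictures are saved under pics/ and viewed, and the job is handed in when it is done.

Besides the shell and the picture viewer there is one more tool, called after ">>>" as name(argument=value, ...), one argument or row to a line, values as JSON. send_rows: Moves the arm, as the interface text tells. Shifts and turns lie within -1 to 1; 1 stands for 0.025 m of shift or 90 degrees of turn. Its arguments: {"type":"object","properties":{"motion":{"type":"array","items":{"type":"array","items":{"type":"number"}}}},"required":["motion"]}

```bash
ls; mkdir -p pics
python3 - <<'E'
from cell import bot
import cv2
print(bot.get_obs()); print(bot.pinch_z)
for n in ("scene","top"):
    s=bot.snapshot(n); cv2.imwrite(f"pics/{n}0.png",s["pixels"][:,:,::-1])
    print(n,s["R"],s["t"],s["mtx"],s["dist_coeffs"])
    import pickle; pickle.dump(s,open(f"{n}0.pkl","wb"))
E
```

```text
pics
{'time_s': 0.0, 'joint_pos': array([-1.34158619e+00,  4.80857350e-01,  1.59689577e+00,  1.92318216e-05,
        1.06506291e+00, -4.66006198e-02]), 'qd': array([ 0.00042437, -0.0005773 ,  0.00087921,  0.00268961, -0.00131592,
        0.00107678]), 'joint_efforts': array([ 7.63064891e-03, -9.50636673e+01, -4.30178368e+01,  5.72128301e-04,
        1.20754464e-02,  1.09970614e-05]), 'tcp_pos': array([ 176.94395445, -625.02066774,  230.64766203]), 'tcp_rot': array([-3.14037139e+00, -7.37842337e-05,  2.75801382e-01]), 'force': array([ 0.58437683, -0.31620659,  0.6905605 ]), 'ft_torque': array([-0.04629218,  0.01033521, -0.08831596]), 'finger_gap': 85.55891362786043}
18.700000000000003
scene [[ 0.32962859  0.94407357  0.00837173]
 [ 0.77624912 -0.26596318 -0.57157755]
 [-0.53738468  0.19490685 -0.82050535]] [ -72.86448741 -371.54218309 1821.16441711] [[417.85539233   0.         258.79344197]
 [  0.         417.85539233 192.46985843]
 [  0.           0.           1.        ]] [0.02544158 0.         0.         0.         0.        ]
top [[ 0.00194407 -0.99988251 -0.01520477]
 [-0.99862467 -0.00114456 -0.05241611]
 [ 0.05239255  0.01528576 -0.99850957]] [ -97.66558382  491.38765753 1356.95392455] [[428.57718017   0.         258.48216397]
 [  0.         428.57718017 189.47556162]
 [  0.           0.           1.        ]] [-0.08030015  0.          0.          0.          0.        ]
```

View pics/scene0.png

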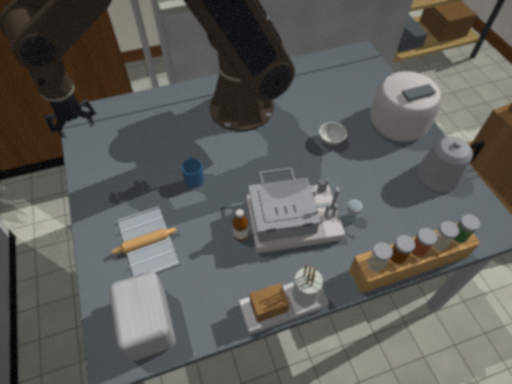

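View pics/top0.png

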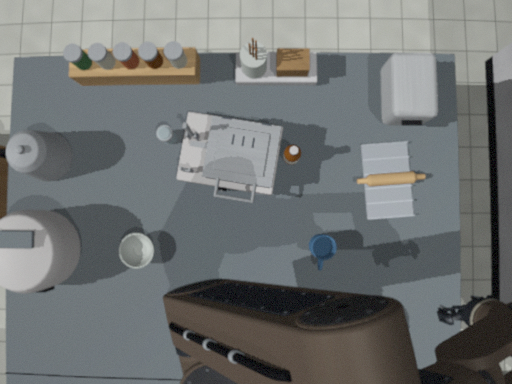

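The scene and top views show the steamer (top view about (235,155)) with the hook lugs at about (195,133) and the catch at about (187,170). The shaker is at (164,132), the vinegar at (292,153), the mug at (322,247) and the bowl at (137,250). Next I fit the steamer's pose.

```bash
cat > h.py <<'E'
import numpy as np, cv2, pickle
from scipy.spatial.transform import Rotation as Rot
def cloud(s):
    h,w=s["z_map"].shape
    u,v=np.meshgrid(np.arange(w),np.arange(h))
    p=cv2.undistortPoints(np.stack([u,v],-1).reshape(-1,1,2).astype(float),s["mtx"],s["dist_coeffs"]).reshape(h,w,2)
    z=s["z_map"]
    P=np.dstack([p[...,0]*z,p[...,1]*z,z])
    X=(P-s["t"])@s["R"]
    X[z<=0]=np.nan
    return X
def proj(s,X):
    X=np.atleast_2d(X).astype(float)
    r,_=cv2.Rodrigues(s["R"])
    return cv2.projectPoints(X,r,np.array(s["t"],float),s["mtx"],s["dist_coeffs"])[0].reshape(-1,2)
E
python3 - <<'E'
from h import *
from cell import bot
s=bot.snapshot("top"); c=bot.snapshot("scene")
pickle.dump((s,c),open("first.pkl","wb"))
for nm,q in(("top",s),("scene",c)):
    X=cloud(q)
    for th in ("steamer","lid","hook","lid_bar","hook_grip","shaker","vinegar","mug","bowl","tray","pin"):
        o=bot.outline_of(th,q)
        for d in o[:2]:
            m=d["region"]; P=X[m]; P=P[~np.isnan(P[:,0])]
            print(nm,th,round(d["p"],2),np.round(d["box"]),len(P),np.round(np.median(P,0)) if len(P) else None, np.round(np.percentile(P,[2,98],axis=0)).tolist() if len(P) else None)
pickle.dump(bot.outline_of("steamer",s),open("st.pkl","wb"))
E
```

```text
top steamer 0.67 [229. 159. 106.  89.] 6827 [592. -12. 127.] [[479.0, -150.0, 44.0], [709.0, 139.0, 136.0]]
top lid 0.76 [243. 159.  83.  87.] 4431 [593. -45. 129.] [[466.0, -147.0, 122.0], [689.0, 53.0, 136.0]]
top hook 0.5 [188. 128.  14.  16.] 70 [656. 103. 182.] [[650.0, 100.0, 111.0], [666.0, 111.0, 221.0]]
top lid_bar 0.85 [242. 160.  83.  83.] 4719 [590. -47. 129.] [[461.0, -150.0, 50.0], [691.0, 56.0, 136.0]]
top shaker 0.66 [165. 134.  20.  16.] 245 [657. 186.  86.] [[640.0, 171.0, 12.0], [682.0, 210.0, 94.0]]
top shaker 0.32 [243. 161.  80.  85.] 4331 [593. -48. 130.] [[499.0, -147.0, 122.0], [688.0, 54.0, 136.0]]
top vinegar 0.72 [291. 154.  18.  17.] 303 [ 592. -198.  100.] [[574.0, -231.0, -1.0], [626.0, -175.0, 153.0]]
top mug 0.82 [323. 252.  28.  40.] 638 [ 308. -296.   13.] [[252.0, -329.0, -0.0], [350.0, -257.0, 88.0]]
top bowl 0.7 [135. 253.  34.  36.] 929 [296. 296.  21.] [[250.0, 237.0, 1.0], [343.0, 338.0, 51.0]]
top bowl 0.28 [324. 251.  26.  34.] 601 [ 308. -296.   11.] [[255.0, -329.0, -0.0], [348.0, -257.0, 88.0]]
top tray 0.56 [385. 182.  52.  75.] 2946 [ 5
[... 1183 characters left out ...]
. 183.] [[657.0, 97.0, 143.0], [668.0, 105.0, 218.0]]
scene vinegar 0.63 [240. 227.  15.  31.] 400 [ 615. -205.   90.] [[584.0, -227.0, 6.0], [627.0, -179.0, 151.0]]
scene mug 0.77 [191. 173.  21.  31.] 552 [ 331. -296.   49.] [[278.0, -332.0, -2.0], [354.0, -261.0, 86.0]]
scene bowl 0.96 [330. 135.  23.  21.] 464 [281. 293.  27.] [[249.0, 234.0, 2.0], [350.0, 332.0, 51.0]]
scene tray 0.96 [149. 242.  61.  67.] 2255 [ 551. -511.    5.] [[407.0, -587.0, -2.0], [641.0, -436.0, 19.0]]
scene tray 0.22 [295. 210.  94.  88.] 6039 [643. -29. 123.] [[463.0, -160.0, 1.0], [727.0, 135.0, 136.0]]
scene pin 0.73 [142. 242.  66.  25.] 616 [ 536. -516.   37.] [[512.0, -615.0, 19.0], [550.0, -422.0, 47.0]]
```

```bash
cat > fit.py <<'E'
from h import *
from scipy.optimize import minimize
s,c=pickle.load(open("first.pkl","rb"))
res=[]
def toS(P,p):
    cth,sth=np.cos(p[2]),np.sin(p[2]); d=P[:,:2]-p[:2]
    return np.c_[d@[cth,sth], d@[-sth,cth],P[:,2]]
for nm,q in (("top",s),("scene",c)):
    X=cloud(q).reshape(-1,3)
    X=X[~np.isnan(X[:,0])]
    X=X[(X[:,0]>420)&(X[:,0]<760)&(X[:,1]>-170)&(X[:,1]<165)]
    L=X[(X[:,2]>120)&(X[:,2]<142)]
    D=X[(X[:,2]>42)&(X[:,2]<58)]
    # rectangle fit of lid plate: soft IoU on 2mm grid
    def cost(p,L=L,D=D):
        a=toS(L,p); b=toS(D,p)
        sg=lambda v:1/(1+np.exp(-np.clip(v/2,-50,50)))
        inL=sg(a[:,0]+92)*sg(92-a[:,0])*sg(a[:,1]+104)*sg(104-a[:,1])
        inD=sg(b[:,0]+110)*sg(110-b[:,0])*sg(b[:,1]+110)*sg(195-b[:,1])
        return -(inL.sum()+inD.sum()*1.0)
    best=min((minimize(cost,[595+dx,-45+dy,y],method="Nelder-Mead",options=dict(xatol=.01,fatol=.01,maxiter=2000)) for y in(-.3,-.15,0) for dx in (-10,10) for dy in (-5,5)),key=lambda r:r.fun)
    print(nm,best.x,best.fun,len(L),len(D))
    a=toS(L,best.x); m=a[:,0]>-85
    print("lid extents",np.round(np.percentile(a[m],[.5,99.5],axis=0),1).tolist())
    b=toS(D,best.x);print("deck extents",np.round(np.percentile(b,[1,99],axis=0),1).tolist())
    bar=a[(a[:,0]<-105)];print("bar",np.round(np.percentile(bar,[2,50,98],axis=0),1).tolist(),len(bar))
    t=toS(X,best.x); H=t[(t[:,1]>150)&(t[:,1]<172)&(t[:,2]>125)]
    print("hook",len(H)); o=np.argsort(H[:,2]); print(np.round(H[o][::6]).tolist())
    res.append(best.x)
E
python3 fit.py
```

```text
top [ 5.98174812e+02 -4.74119099e+01 -1.62998701e-01] -6128.717754629788 4643 1999
lid extents [[-84.1, -102.8, 121.3], [94.2, 103.8, 137.8]]
deck extents [[-108.8, -108.8, 42.9], [109.7, 193.9, 55.9]]
bar [[-144.0, -59.1, 122.4], [-136.8, 0.2, 127.7], [-107.2, 58.8, 132.7]] 209
hook 68
[[30.0, 156.0, 128.0], [37.0, 155.0, 138.0], [41.0, 157.0, 148.0], [32.0, 156.0, 162.0], [39.0, 156.0, 172.0], [37.0, 156.0, 183.0], [34.0, 159.0, 196.0], [45.0, 158.0, 212.0], [43.0, 165.0, 217.0], [28.0, 165.0, 218.0], [26.0, 156.0, 221.0], [32.0, 157.0, 221.0]]
scene [ 6.03169705e+02 -5.04187332e+01 -1.61010840e-01] -4282.580776436582 3113 1487
lid extents [[-84.1, -102.1, 121.0], [91.7, 105.5, 137.2]]
deck extents [[-105.1, -107.9, 42.8], [106.4, 192.8, 56.9]]
bar [[-148.3, -58.0, 121.1], [-140.3, 1.8, 126.5], [-106.7, 59.5, 131.9]] 136
hook 79
[[33.0, 162.0, 128.0], [35.0, 160.0, 137.0], [36.0, 159.0, 145.0], [27.0, 156.0, 155.0], [32.0, 157.0, 163.0], [35.0, 155.0, 173.0], [37.0, 160.0, 180.0], [39.0, 158.0, 190.0], [32.0, 155.0, 198.0], [38.0, 162.0, 204.0], [36.0, 158.0, 213.0], [25.0, 161.0, 214.0], [26.0, 157.0, 216.0], [26.0, 162.0, 220.0]]
```

>>> send_rows(
  motion=[
    [0,0,-0.3,0,0,-0.079,30],
    [0,0,-0.3,0,0,-0.079,0],
    [0,0,-0.3,0,0,-0.079,0],
    [0,0,-0.3,0,0,-0.079,0],
    [0,0,-0.3,0,0,-0.079,0],
    [0,0,-0.3,0,0,-0.079,0],
    [0,0,-0.3,0,0,-0.079,0],
    [0,0,-0.3,0,0,-0.079,0],
  ],
)

```text
time_s: 2.02
tcp_pos: [177.0, -625.4, 291.6]
tcp_rot: [-3.142, -0.0, 1.275]
force: [-0.7, -0.6, -0.2]
finger_gap: -0.3
```

```bash
cat >> h.py <<'E'
S=[600.0,-48.5,-0.162]   # steamer pose
def s2w(p):
    c,s=np.cos(S[2]),np.sin(S[2]); x,y,z=p
    return np.array([S[0]+c*x-s*y,S[1]+s*x+c*y,z])
def w2s(p):
    c,s=np.cos(S[2]),np.sin(S[2]); dx,dy=p[0]-S[0],p[1]-S[1]
    return np.array([c*dx+s*dy,-s*dx+c*dy,p[2]])
def to(bot,target_s,rot=None):
    o=bot.get_obs(); R=Rot.from_euler("xyz",o["tcp_rot"])
    d=s2w(target_s)-o["tcp_pos"]
    print("t",round(o["time_s"],2),"tcp_s",np.round(w2s(o["tcp_pos"]),1),"rot deg",np.round(np.degrees(o["tcp_rot"]),1),"F",np.round(o["force"],1),"gap",round(o["finger_gap"],1),"q",np.round(o["joint_pos"],2))
    print("tool units",np.round(R.inv().apply(d)/25,2),"mm",np.round(d,1))
    if rot is not None:
        w=(R.inv()*Rot.from_euler("xyz",rot)).as_rotvec(); print("rot units",np.round(w/(np.pi/2),3))
E
python3 - <<'E'
from h import *
from cell import bot
to(bot,[100,160,290],[np.pi,0,np.pi/2-.162])
E
```

```text
t 2.02 tcp_s [-324.4 -637.6  291.6] rot deg [-180.   -0.   73.] F [-0.7 -0.6 -0.2] gap -0.3 q [-1.34  0.43  1.52 -0.    1.19 -1.05]
tool units [33.89 12.56  0.07] mm [547.5 718.7  -1.6]
rot units [-0.    -0.    -0.085]
```

>>> send_rows(
  motion=[
    [1,0.37,0,0,0,-0.042,0],
    [1,0.37,0,0,0,-0.042,0],
    [1,0.37,0,0,0,0,0],
    [1,0.37,0,0,0,0,0],
    [1,0.37,0,0,0,0,0],
    [1,0.37,0,0,0,0,0],
    [1,0.37,0,0,0,0,0],
    [1,0.37,0,0,0,0,0],
  ],
)

```text
time_s: 2.68
tcp_pos: [288.7, -442.6, 291.4]
tcp_rot: [3.141, 0.0, 1.4]
force: [-0.5, -0.4, -0.8]
finger_gap: -0.0
```

>>> send_rows(
  motion=[
    [1,0.37,0,0,0,0,0],
    [1,0.37,0,0,0,0,0],
    [1,0.37,0,0,0,0,0],
    [1,0.37,0,0,0,0,0],
    [1,0.37,0,0,0,0,0],
    [1,0.37,0,0,0,0,0],
    [1,0.37,0,0,0,0,0],
    [1,0.37,0,0,0,0,0],
  ],
)

```text
time_s: 3.35
tcp_pos: [395.6, -258.0, 291.5]
tcp_rot: [3.141, 0.0, 1.4]
force: [0.8, -0.5, -0.5]
finger_gap: 0.0
```

Run:
```python
from h import *
from cell import bot
to(bot,[100,160,290],[np.pi,0,np.pi/2-.162])
```

```text
t 3.35 tcp_s [-168.  -239.7  291.5] rot deg [180.    0.   80.2] F [ 0.8 -0.5 -0.5] gap 0.0 q [-0.64  0.16  1.91 -0.    1.07 -0.47]
tool units [16.08 10.58  0.06] mm [328.9 351.3  -1.5]
rot units [ 0.     0.    -0.005]
```

>>> send_rows(
  motion=[
    [1,0.5,0,0,0,-0.005,0],
    [1,0.5,0,0,0,0,0],
    [1,0.5,0,0,0,0,0],
    [1,0.5,0,0,0,0,0],
    [1,0.5,0,0,0,0,0],
    [1,0.5,0,0,0,0,0],
    [1,0.5,0,0,0,0,0],
    [1,0.5,0,0,0,0,0],
  ],
)

```text
time_s: 4.02
tcp_pos: [527.0, -76.8, 291.4]
tcp_rot: [3.141, 0.0, 1.408]
force: [0.3, 0.2, -0.0]
finger_gap: -0.0
```

```bash
cat > look.py <<'E'
import sys
from h import *
from cell import bot
cam,name=sys.argv[1:3]
s=bot.snapshot(cam)
pickle.dump(s,open(name+".pkl","wb"))
im=cv2.resize(s["pixels"][:,:,::-1],None,fx=1.5,fy=1.5,interpolation=cv2.INTER_CUBIC)
cv2.imwrite(f"pics/{name}.png",im)
E
python3 look.py wrist w1;  python3 - <<'E'
from h import *
from cell import bot
to(bot,[100,160,290],[np.pi,0,np.pi/2-.162])
E
```

```text
t 4.07 tcp_s [-65.4 -36.3 291.5] rot deg [ 1.799e+02 -1.000e-01  8.070e+01] F [ 0.8  3.3 -0.6] gap -0.1 q [-0.2   0.26  1.79  0.    1.1  -0.04]
tool units [7.85 6.62 0.08] mm [194.9 167.   -1.5]
rot units [ 0.001 -0.001  0.   ]
```

View pics/w1.png

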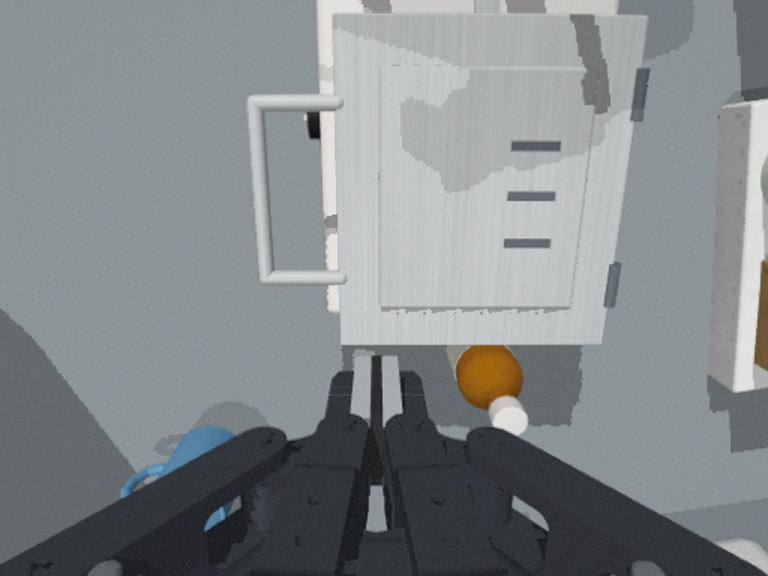

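The wrist view shows the lid and loop handle: lid corners near (333,15), (647,15), (603,345) and (342,345), bar from (252,100) to (265,280), vinegar cap at (510,415). I refit the pose from this view.

Run:
```python
from h import *
from scipy.optimize import minimize
s=pickle.load(open("w1.pkl","rb"))
X=cloud(s); P=X[~np.isnan(X[...,0])]
t=np.array([w2s(p) for p in P[::3]])
L=t[(t[:,2]>115)&(t[:,2]<145)&(abs(t[:,1])<125)&(t[:,0]>-160)&(t[:,0]<115)]
lid=L[(L[:,0]>-88)]
for a in(-90,-60,-30,0,30,60):
    b=lid[(lid[:,1]>a)&(lid[:,1]<a+20)]; print(a,"xmax",np.round(np.percentile(b[:,0],99.5),1),"lid front",np.round(np.percentile(L[(L[:,1]>a)&(L[:,1]<a+20)&(L[:,0]>-104)][:,0],.5),1))
for a in(-85,-50,-15,20,50):
    b=lid[(lid[:,0]>a)&(lid[:,0]<a+25)]; print(a,"ymin/max",np.round(np.percentile(b[:,1],[.3,99.7]),1))
B=L[L[:,0]<-115]
for a in range(-50,50,20):
    b=B[(B[:,1]>a)&(B[:,1]<a+20)]; print(a,len(b),np.round([b[:,0].min(),np.median(b[:,0]),b[:,0].max(),np.median(b[:,2]),b[:,2].max()],1))
print("bar y",np.percentile(B[:,1],[1,99]))
print("corners proj", np.round(proj(s,[s2w(p) for p in [(-92,-104,127),(92,-104,127),(92,104,127),(-92,104,127),(-140,-50,129),(-140,50,129)]])*1.5))
```

```text
-90 xmax 90.1 lid front -92.2
-60 xmax 93.1 lid front -101.4
-30 xmax 88.9 lid front -92.4
0 xmax 88.5 lid front -92.6
30 xmax 89.4 lid front -92.3
60 xmax 92.6 lid front -93.3
-85 ymin/max [-100.1  105.1]
-50 ymin/max [-100.   105.1]
-15 ymin/max [-100.   105.2]
20 ymin/max [-100.   104.7]
50 ymin/max [-100.   105.2]
-50 98 [-146.1 -138.8 -116.   127.8  130.7]
-30 73 [-146.7 -140.7 -136.5  128.6  131.1]
-10 78 [-145.9 -140.3 -136.6  128.5  130.9]
10 82 [-146.7 -140.5 -136.4  128.2  130.9]
30 80 [-145.6 -139.8 -136.5  128.1  130.8]
bar y [-56.15549549  61.48266272]
corners proj [[341. 348.]
 [603. 348.]
 [651.  18.]
 [334.  15.]
 [267. 275.]
 [256. 115.]]
```

>>> send_rows(
  motion=[
    [1,1,0,0,0,0,0],
    [1,1,0,0,0,0,0],
    [1,1,0,0,0,0,0],
    [1,1,0,0,0,0,0],
    [0.3,1,0,0,0,0,0],
    [0,0,0,0,0,0,0],
  ],
)

```text
time_s: 4.57
tcp_pos: [670.9, 9.5, 290.7]
tcp_rot: [3.14, -0.001, 1.41]
force: [-1.6, -0.1, 0.2]
finger_gap: 0.1
```

```bash
sed -i 's/^S=.*/S=[599.4,-45.9,-0.162]/' h.py; python3 look.py wrist w2;  python3 - <<'E'
from h import *
from cell import bot
to(bot,[85,160,290],[np.pi,0,np.pi/2-.162])
s=pickle.load(open("w2.pkl","rb"))
X=cloud(s); P=X[~np.isnan(X[...,0])]
t=np.array([w2s(p) for p in P[::1]])
H=t[(abs(t[:,1]-160)<20)&(abs(t[:,0]-30)<60)&(t[:,2]>125)]
for a in range(125,225,10):
    b=H[(H[:,2]>a)&(H[:,2]<=a+10)]
    if len(b)>3: print(a,len(b),np.round(np.percentile(b,[3,50,97],axis=0)[:,:2],1).tolist())
C=t[(abs(t[:,1]-160)<25)&(abs(t[:,0]+77)<15)&(t[:,2]>70)]
if len(C): print("catch",np.round(np.percentile(C,[3,50,97],axis=0),1).tolist())
K=t[(t[:,1]>200)&(t[:,1]<310)&(abs(t[:,0])<150)&(t[:,2]>60)&(t[:,2]<110)]
if len(K): print("shaker",np.round(np.percentile(K,[3,50,97],axis=0),1).tolist())
U=t[(abs(t[:,1]-160)<30)&(abs(t[:,0]-30)<25)&(t[:,2]>70)&(t[:,2]<125)]
if len(U): print("lugs",np.round(np.percentile(U,[3,50,97],axis=0),1).tolist())
E
```

```text
t 4.62 tcp_s [ 59.6  65.  290.5] rot deg [-180.    -0.    80.8] F [-1.1 -0.2 -0.1] gap 0.0 q [-0.03  0.46  1.48  0.    1.2   0.13]
tool units [3.8  1.02 0.02] mm [40.4 89.7 -0.5]
rot units [-0.    -0.     0.001]
125 10 [[28.3, 155.1], [32.0, 155.1], [35.6, 155.1]]
145 12 [[29.5, 155.1], [33.8, 155.1], [38.2, 155.6]]
165 14 [[29.6, 155.0], [34.6, 155.1], [40.1, 155.9]]
175 13 [[31.4, 155.0], [35.6, 155.1], [40.3, 156.0]]
185 15 [[31.2, 155.0], [37.1, 155.1], [42.0, 161.5]]
195 12 [[36.2, 155.0], [41.9, 156.2], [42.6, 160.0]]
205 53 [[35.2, 155.0], [42.2, 158.2], [43.0, 163.6]]
215 458 [[26.0, 154.5], [33.4, 159.6], [41.4, 164.4]]
catch [[-81.6, 143.7, 72.1], [-73.0, 160.2, 94.2], [-71.8, 174.9, 116.0]]
shaker [[9.7, 223.5, 64.8], [24.9, 226.1, 80.8], [39.2, 230.3, 86.3]]
lugs [[5.4, 132.4, 84.6], [23.0, 148.2, 91.7], [38.5, 173.7, 116.3]]
```

View pics/w2.png

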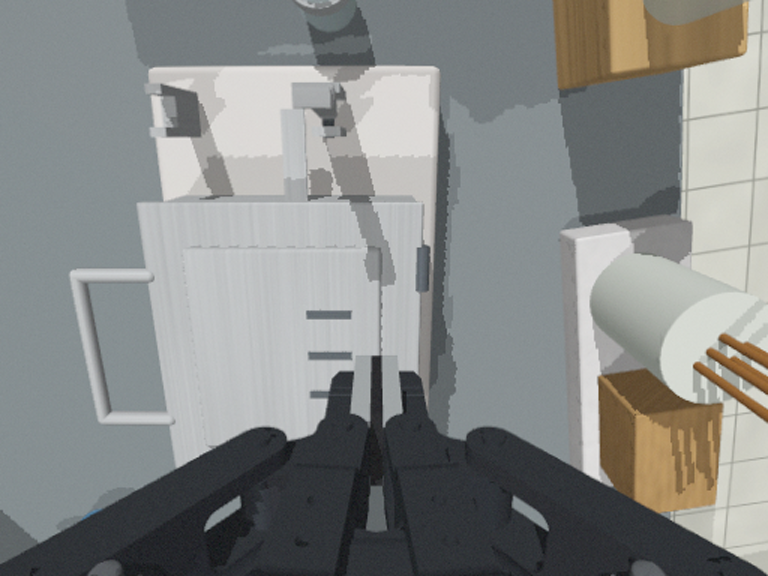

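>>> send_rows(
  motion=[
    [1,0.25,0,0,0,0,0],
    [1,0.25,0,0,0,0,0],
    [1,0.25,0.2,0,0,0,0],
    [0.8,0.25,0.6,0,0,0,0],
    [0,0,1,0,0,0,0],
    [0,0,1,0,0,0,0],
    [0,0,1,0,0,0,0],
    [0,0,0.6,0,0,0,0],
  ],
)

```text
time_s: 5.28
tcp_pos: [705.2, 97.0, 178.7]
tcp_rot: [-3.139, 0.001, 1.408]
force: [-0.5, 0.8, 0.1]
finger_gap: -0.0
```

```bash
python3 look.py scene s1;  python3 - <<'E'
from h import *
from cell import bot
to(bot,[51,160,180],[np.pi,0,np.pi/2-.162])
E
```

```text
t 5.33 tcp_s [ 80.3 157.7 176.3] rot deg [-1.797e+02  1.000e-01  8.070e+01] F [-1.  -1.2 -3.8] gap -0.0 q [ 0.09  0.62  1.49 -0.    1.04  0.26]
tool units [ 0.09 -1.17 -0.14] mm [-28.6   7.    3.7]
rot units [-0.004  0.001 -0.   ]
```

View pics/s1.png

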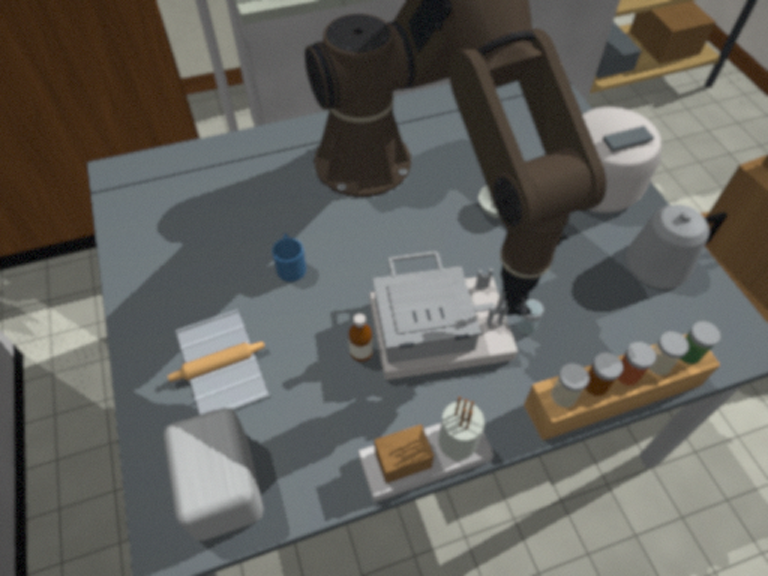

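The scene view shows the closed fingers behind the upright hook at about (515,300), clear of the shaker at (535,310). Now I sweep the hook forward.

>>> send_rows(
  motion=[
    [0.09,-0.4,-0.04,0,0,0,0],
    [0,-0.4,-0.04,0,0,0,0],
    [0,-0.4,-0.04,0,0,0,0],
    [0,-0.42,0.02,0,0,0,0],
    [0,-0.42,0.02,0,0,0,0],
    [0,-0.4,0.14,0,0,0,0],
    [0,-0.4,0.14,0,0,0,0],
    [0,0,0,0,0,0,0],
  ],
)

```text
time_s: 6.0
tcp_pos: [635.2, 111.6, 177.6]
tcp_rot: [3.141, -0.0, 1.409]
force: [-0.1, 0.1, 0.0]
finger_gap: -0.1
```

```bash
python3 look.py wrist w3;  python3 - <<'E'
from h import *
from cell import bot
to(bot,[-7,160,161],[np.pi,0,np.pi/2-.162])
E
```

```text
t 6.05 tcp_s [ 11.2 161.3 177.8] rot deg [179.9  -0.   80.7] F [ 0.1  0.5 -0. ] gap -0.4 q [0.13 0.53 1.66 0.   0.95 0.29]
tool units [-0.05 -0.73  0.67] mm [-18.2   1.7 -16.8]
rot units [ 0.001 -0.     0.   ]
```

View pics/w3.png

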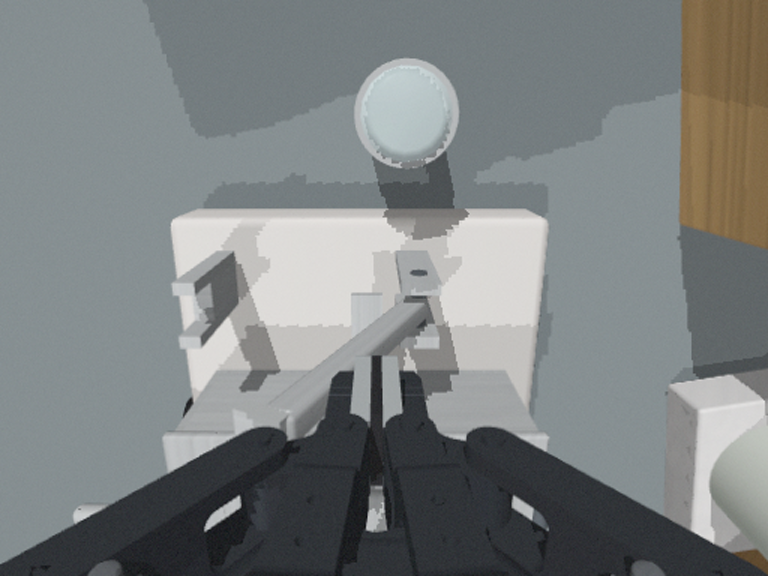

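The wrist view shows the hook leaning forward, pivot at about (420,310) and end at about (280,415), with the catch at (205,300). I continue along the arc.

>>> send_rows(
  motion=[
    [0,-0.36,0.33,0,0,0,0],
    [0,-0.36,0.33,0,0,0,0],
    [0,-0.3,0.32,0,0,0,0],
    [0,-0.3,0.32,0,0,0,0],
    [0,-0.2,0.38,0,0,0,0],
    [0,-0.2,0.38,0,0,0,0],
    [0,-0.2,0.2,0,0,0,0],
    [0,0,0,0,0,0,0],
  ],
)

```text
time_s: 6.72
tcp_pos: [588.3, 118.9, 118.3]
tcp_rot: [-3.139, 0.001, 1.408]
force: [-0.6, -0.9, -0.4]
finger_gap: -0.1
```

```bash
python3 look.py wrist w4;  python3 - <<'E'
from h import *
from cell import bot
to(bot,[-38,160,106],[np.pi,0,np.pi/2-.162])
E
```

```text
t 6.77 tcp_s [-36.6 161.  119.1] rot deg [-179.9    0.    80.7] F [0.3 0.7 0.4] gap 0.2 q [ 0.15  0.54  1.81 -0.    0.79  0.31]
tool units [-0.04 -0.05  0.52] mm [ -1.5  -0.8 -13.1]
rot units [-0.001  0.    -0.   ]
```

View pics/w4.png

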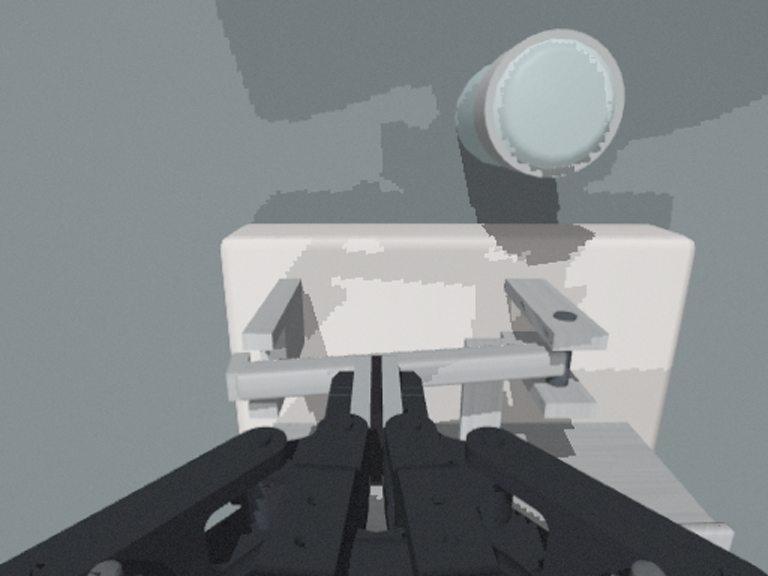

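The hook is nearly level and enters the fork. Its end is at (240,380), between the prongs at (275,340) and (263,410). I keep pressing down in small steps.

>>> send_rows(
  motion=[
    [0,0,0.16,0,0,0,0],
    [0,0,0.16,0,0,0,0],
    [0,0,0.12,0,0,0,0],
    [0,0,0.08,0,0,0,0],
    [0,0,0,0,0,0,0],
    [0,0,0,0,0,0,0],
  ],
)

```text
time_s: 7.27
tcp_pos: [590.0, 118.9, 106.7]
tcp_rot: [-3.141, 0.0, 1.408]
force: [-0.2, -0.9, 0.3]
finger_gap: -0.3
```

Run:
```python
from h import *
from cell import bot
to(bot,[-38,160,106],[np.pi,0,np.pi/2-.162])
```

```text
t 7.27 tcp_s [-35.8 161.1 106.7] rot deg [-180.     0.    80.7] F [-0.2 -0.9  0.3] gap -0.3 q [ 0.15  0.56  1.82 -0.    0.76  0.31]
tool units [-0.05 -0.09  0.03] mm [-2.3 -0.8 -0.7]
rot units [-0.  0. -0.]
```

>>> send_rows(
  motion=[
    [0,0,0.04,0,0,0,0],
    [0,0,0.04,0,0,0,0],
    [0,0,0,0,0,0,0],
  ],
)

```text
time_s: 7.52
tcp_pos: [590.3, 118.9, 105.8]
tcp_rot: [3.141, -0.0, 1.408]
force: [-4.0, -0.7, 14.7]
finger_gap: 0.2
```

14.7 N upward at z=105.8, against an expected hook top of 106, so the hook is on its stop. I lift off and check.

>>> send_rows(
  motion=[
    [0,0,-0.3,0,0,0,0],
    [0,0,-1,0,0,0,0],
    [-0.5,0,-1,0,0,0,0],
    [-1,0,-1,0,0,0,40],
    [-1,0,-0.5,0,0,0,40],
    [-1,-0.5,-0.5,0,0,0,40],
  ],
)

```text
time_s: 8.02
tcp_pos: [565.4, 33.6, 214.1]
tcp_rot: [3.138, -0.0, 1.409]
force: [0.1, -0.8, -0.8]
finger_gap: 33.6
```

```bash
python3 look.py wrist w5;  python3 - <<'E'
from h import *
from cell import bot
to(bot,[-140,0,200],[np.pi,0,np.pi/2-.162])
s=pickle.load(open("w5.pkl","rb"))
X=cloud(s); P=X[~np.isnan(X[...,0])]
t=np.array([w2s(p) for p in P])
H=t[(abs(t[:,1]-160)<8)&(t[:,0]>-100)&(t[:,0]<30)&(t[:,2]>95)]
for a in range(-100,30,10):
    b=H[(H[:,0]>a)&(H[:,0]<=a+10)]
    if len(b)>3: print(a,len(b),np.round(np.median(b,axis=0),1), np.round(b[:,2].max(),1))
L=t[(t[:,1]>0)&(t[:,1]<90)&(abs(t[:,0])<80)&(t[:,2]>120)]; print("lid z",len(L), np.median(L[:,2]) if len(L) else 0)
E
```

```text
t 8.07 tcp_s [-49.3  69.4 215.6] rot deg [1.799e+02 1.000e-01 8.070e+01] F [-0.1 -4.1  2.6] gap 34.4 q [ 0.    0.38  1.82 -0.    0.95  0.16]
tool units [-2.78 -3.63  0.62] mm [-100.7  -53.9  -15.6]
rot units [ 0.001  0.001 -0.   ]
-90 161 [-83.8 159.8 105. ] 107.9
-80 195 [-75.  159.7 105.8] 107.8
-70 205 [-65.1 159.7 105.9] 107.7
-60 196 [-54.9 159.7 105.8] 108.3
-50 209 [-45.2 159.7 106. ] 108.0
-40 195 [-34.9 159.7 105.8] 108.5
-30 203 [-25.2 159.7 105.9] 107.9
-20 182 [-14.9 159.4 105.9] 108.0
-10 187 [ -5.2 159.8 105.9] 107.7
0 189 [  5.1 159.2 105.9] 108.4
10 197 [ 15.1 159.2 106. ] 108.4
20 250 [ 25.9 159.6 105.3] 107.9
lid z 45481 249.11089035885647
```

View pics/w5.png

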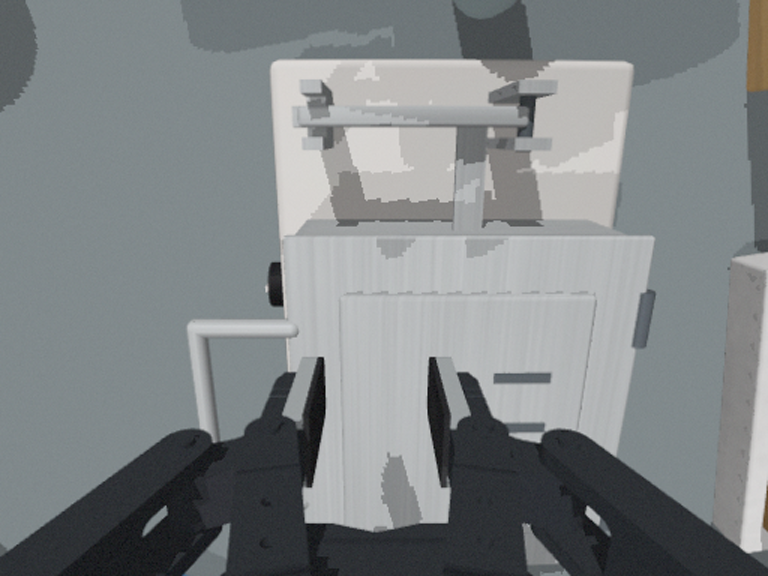

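The hook top is at z≈106 along its whole length, so it is level and home in the fork, and the lid is still shut. Now I go to the bar.

>>> send_rows(
  motion=[
    [-0.46,-0.95,0,0,0,0,40],
    [-0.46,-0.95,0,0,0,0,40],
    [-0.46,-0.95,0,0,0,0,40],
    [-0.46,-0.95,0,0,0,0,40],
    [-0.46,-0.95,0,0,0,0,40],
    [-0.46,-0.95,0,0,0,0,40],
    [0,0,0,-0.06,0,0,40],
    [0,0,0,-0.06,0,0,40],
  ],
)

```text
time_s: 8.73
tcp_pos: [411.8, -10.9, 212.9]
tcp_rot: [2.949, -0.0, 1.407]
force: [0.2, 0.3, -0.7]
finger_gap: 33.9
```

>>> send_rows(
  motion=[
    [0,0,0,-0.06,0,0,40],
    [0,0,0,-0.06,0,0,40],
    [0,0,0,-0.06,0,0,40],
    [0,0,0,-0.06,0,0,40],
    [0,0,0,-0.06,0,0,40],
    [0,0,0,0,0,0,40],
  ],
)

```text
time_s: 9.23
tcp_pos: [410.9, -22.3, 213.8]
tcp_rot: [2.63, 0.03, 1.39]
force: [0.7, 1.5, -0.1]
finger_gap: 34.3
```

```bash
python3 look.py wrist w6;  python3 - <<'E'
from h import *
from cell import bot
a=np.radians(40)
R=Rot.from_euler("xyz",[np.pi,0,np.pi/2-.162])*Rot.from_rotvec([-a,0,0])
e=R.as_euler("xyz")
to(bot,[-173,0,163],e)
to(bot,[-127.8,0,109.4],e)
E
```

```text
t 9.28 tcp_s [-189.4   -6.7  213.9] rot deg [150.8   1.7  79.7] F [-0.  -0.6  0.9] gap 34.3 q [-0.05 -0.01  2.51 -0.59  0.16  0.69]
tool units [ 0.34 -0.42  2.09] mm [ 17.3   3.9 -50.9]
rot units [-0.12   0.022  0.001]
t 9.28 tcp_s [-189.4   -6.7  213.9] rot deg [150.8   1.7  79.7] F [-0.  -0.6  0.9] gap 34.3 q [-0.05 -0.01  2.51 -0.59  0.16  0.69]
tool units [0.43 0.11 4.84] mm [  61.9   -3.4 -104.5]
rot units [-0.12   0.022  0.001]
```

View pics/w6.png

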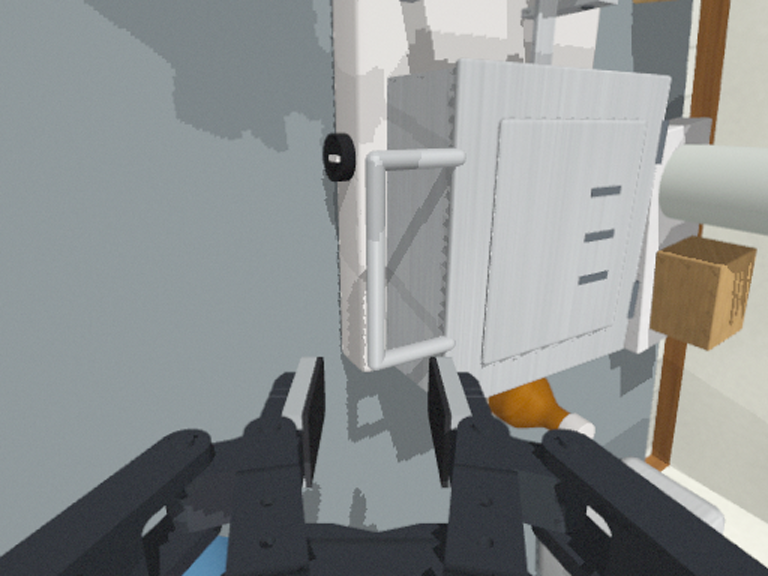

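The tilted wrist view shows the bar from (372,165) to (375,360), with the fingers just below it. Joint 5 is near its lower limit (0.16), so I use less tilt: approach at -10° and let the tool follow the lid backward.

>>> send_rows(
  motion=[
    [0,0,0,0.05,0.004,0,40],
    [0,0,0,0.05,0.004,0,40],
    [0,0,0,0.05,0.004,0,40],
    [0,0,0,0.05,0.004,0,40],
    [0,0,0,0,0,0,40],
  ],
)

```text
time_s: 9.7
tcp_pos: [415.3, -26.3, 215.1]
tcp_rot: [2.886, 0.017, 1.391]
force: [1.8, -0.2, -0.1]
finger_gap: 34.4
```

```bash
cat > tgt.py <<'E'
from h import *
from cell import bot
import sys
# args: lid angle deg, tool tilt deg (neg forward), backoff mm along tool
th,ti,bo=map(float,sys.argv[1:4])
t=np.radians(ti)
R=Rot.from_euler("xyz",[np.pi,0,np.pi/2-.162])*Rot.from_rotvec([t,0,0])
a=np.array([-np.sin(t),0,-np.cos(t)])
T=np.radians(th)
bar=np.array([90-230*np.cos(T),0,124+230*np.sin(T)])
tg=bar+(18.7-bo)*a
print("target",np.round(tg,1)); to(bot,tg,R.as_euler("xyz"))
o=bot.get_obs(); Rc=Rot.from_euler("xyz",o["tcp_rot"])
g=w2s(o["tcp_pos"]-18.7*Rc.apply([0,0,1])); print("grasp pt",np.round(g,1),"lid angle",round(np.degrees(np.arctan2(g[2]-124,90-g[0])),2),"r",round(np.hypot(g[2]-124,90-g[0]),1))
E
python3 tgt.py 0 -10 80
```

```text
target [-150.6    0.   184.4]
t 9.7 tcp_s [-184.8  -10.3  215.1] rot deg [165.3   1.   79.7] F [ 1.8 -0.2 -0.1] gap 34.4 q [-0.1   0.05  2.31 -0.07  0.53  0.13]
tool units [0.46 1.01 1.53] mm [ 35.4   4.7 -30.7]
rot units [ 0.052  0.013 -0.009]
grasp pt [-189.5   -9.9  233.2] lid angle 21.33 r 300.1
```

>>> send_rows(
  motion=[
    [0.15,0.34,0.5,0.026,0.007,-0.005,40],
    [0.15,0.34,0.5,0.026,0.007,-0.005,40],
    [0.15,0.34,0.5,0,0,0,40],
    [0,0,0,0,0,0,40],
  ],
)

```text
time_s: 10.03
tcp_pos: [447.5, -21.5, 180.8]
tcp_rot: [2.966, 0.002, 1.41]
force: [-0.8, 0.5, -0.5]
finger_gap: 34.1
```

```bash
python3 tgt.py 0 -10 0; python3 look.py wrist w7
python3 - <<'E'
from h import *
s=pickle.load(open("w7.pkl","rb"))
X=cloud(s); P=X[~np.isnan(X[...,0])]
t=np.array([w2s(p) for p in P])
B=t[(t[:,0]<-105)&(t[:,0]>-170)&(t[:,2]>110)&(t[:,2]<140)&(abs(t[:,1])<75)]
for a in range(-60,70,15):
    b=B[(B[:,1]>a)&(B[:,1]<a+15)]
    if len(b): print(a,len(b),np.round([b[:,0].min(),np.median(b[:,0]),b[:,0].max(),np.median(b[:,2]),b[:,2].max()],1))
print("ends",np.percentile(B[:,1],[1,99]))
E
```

```text
target [-136.8    0.   105.6]
t 10.03 tcp_s [-153.8   -0.4  180.8] rot deg [1.699e+02 1.000e-01 8.080e+01] F [-0.8  0.5 -0.5] gap 34.1 q [-0.11  0.19  2.23 -0.02  0.54  0.07]
tool units [0.02 0.15 3.08] mm [ 16.9  -2.3 -75.2]
rot units [0.001 0.001 0.001]
grasp pt [-157.1   -0.4  199.2] lid angle 16.94 r 258.3
-60 548 [-145.3 -133.3 -118.6  128.3  130.7]
-45 267 [-145.4 -141.6 -136.2  128.4  130.9]
-30 302 [-145.3 -141.1 -135.2  128.2  130.3]
-15 309 [-145.4 -141.2 -135.7  128.3  130.7]
0 325 [-145.4 -141.3 -136.   128.4  130.8]
15 355 [-145.4 -141.3 -135.3  128.4  130.8]
30 380 [-145.4 -141.1 -135.7  128.4  130.4]
45 1166 [-145.4 -128.7 -105.1  128.3  131.1]
ends [-57.69179258  59.44957902]
```

View pics/w7.png

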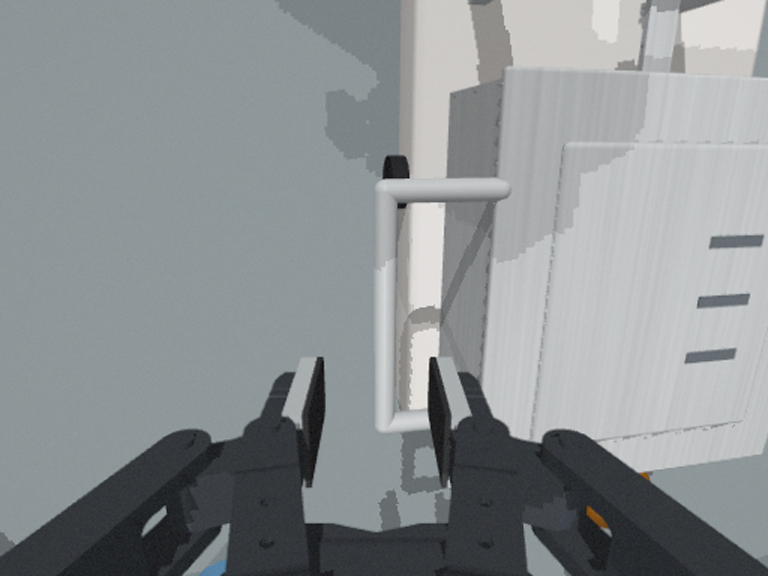

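The bar is at x≈-140.5 and centred between the jaws. I descend and close.

>>> send_rows(
  motion=[
    [0.03,0.13,0.6,0,0,0,40],
    [0,0,0.65,0,0,0,40],
    [0,0,0.65,0,0,0,40],
    [0,0,0.65,0,0,0,40],
    [0,0,0.5,0,0,0,40],
    [0,0,0,0,0,0,40],
  ],
)

```text
time_s: 10.58
tcp_pos: [460.7, -24.0, 106.5]
tcp_rot: [2.969, 0.003, 1.41]
force: [-2.3, 0.3, -0.1]
finger_gap: 34.0
```

```bash
python3 tgt.py 0 -10 0; python3 look.py wrist w8
```

```text
target [-136.8    0.   105.6]
t 10.58 tcp_s [-140.4   -0.7  106.5] rot deg [170.1   0.2  80.8] F [-2.3  0.3 -0.1] gap 34.0 q [-0.11  0.36  2.28 -0.04  0.34  0.09]
tool units [0.03 0.14 0.06] mm [ 3.7  0.1 -0.9]
rot units [-0.001  0.002  0.001]
grasp pt [-143.6   -0.7  124.9] lid angle 0.22 r 233.6
```

View pics/w8.png

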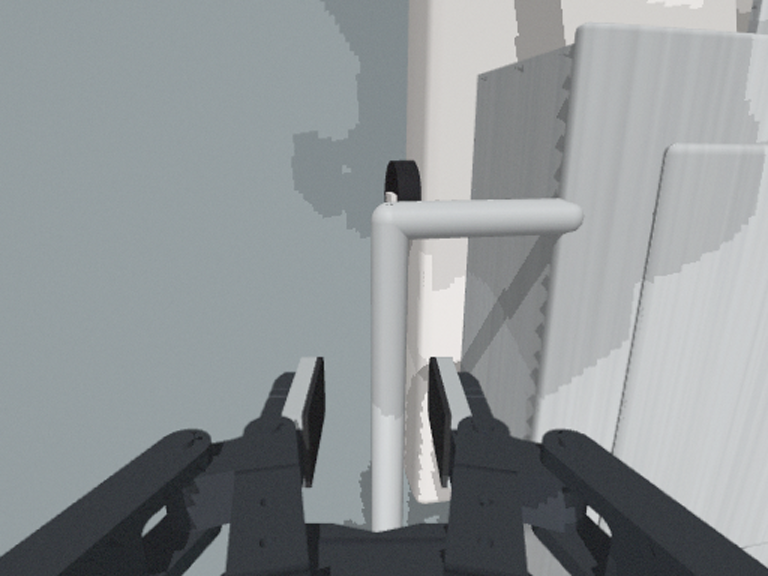

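The bar at column 390 runs between the pads (325 and 430), slightly off centre by 3 mm. I shift and close.

>>> send_rows(
  motion=[
    [0,0.13,0.04,0,0,0,40],
    [0,0,0,0,0,0,20],
    [0,0,0,0,0,0,0],
    [0,0,0,0,0,0,0],
    [0,0,0,0,0,0,0],
    [0,0,0,0,0,0,0],
    [0,0,0,0,0,0,0],
  ],
)

```text
time_s: 11.22
tcp_pos: [464.0, -24.6, 107.8]
tcp_rot: [2.969, 0.004, 1.41]
force: [-10.9, 3.8, 14.5]
finger_gap: 7.7
```

```bash
python3 tgt.py 0 -10 0
```

```text
target [-136.8    0.   105.6]
t 11.22 tcp_s [-137.    -0.8  107.8] rot deg [170.1   0.2  80.8] F [-10.9   3.8  14.5] gap 7.7 q [-0.11  0.36  2.27 -0.04  0.34  0.09]
tool units [ 0.03 -0.01  0.09] mm [ 0.4  0.8 -2.2]
rot units [-0.001  0.002  0.001]
grasp pt [-140.2   -0.8  126.2] lid angle 0.56 r 230.2
```

```bash
python3 look.py wrist w9
```

```text
(no output)
```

View pics/w9.png

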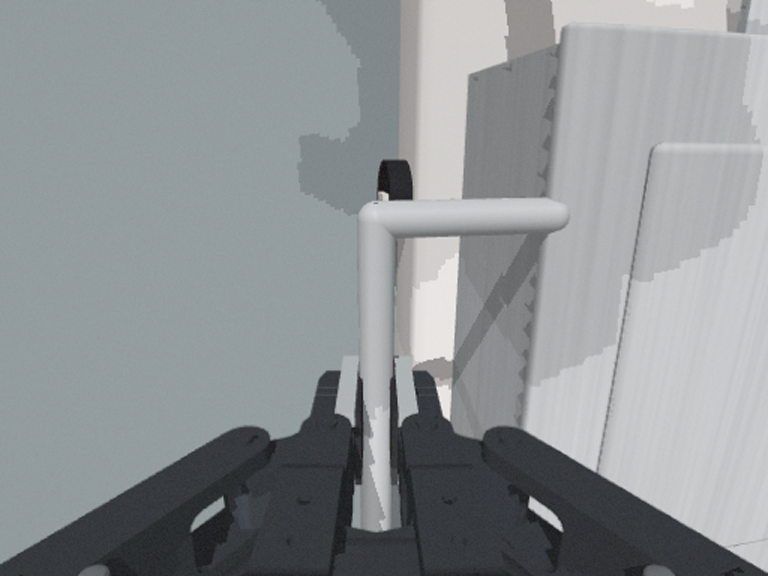

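The bar is firmly between the pads at column 377. I raise the lid along the arc, 2° per row, with the tool turning along.

>>> send_rows(
  motion=[
    [0,0.018,-0.16,0.011,0,0,0],
    [0,0.037,-0.316,0.0222,0,0,0],
    [0,0.037,-0.316,0.0222,0,0,0],
    [0,0.037,-0.316,0.0222,0,0,0],
    [0,0.037,-0.316,0.0222,0,0,0],
    [0,0.037,-0.316,0.0222,0,0,0],
    [0,0,0,0,0,0,0],
  ],
)

```text
time_s: 11.85
tcp_pos: [465.2, -24.8, 152.2]
tcp_rot: [-3.12, 0.004, 1.41]
force: [-10.1, -0.2, 0.4]
finger_gap: 7.8
```

```bash
python3 tgt.py 20 10 0;python3 look.py wrist w10
```

```text
target [-129.4    0.   184.2]
t 11.85 tcp_s [-135.9   -0.8  152.2] rot deg [-178.7    0.2   80.8] F [-10.1  -0.2   0.4] gap 7.8 q [-0.12  0.35  2.07 -0.    0.75  0.05]
tool units [ 0.03  0.23 -1.29] mm [ 6.5 -0.3 32. ]
rot units [0.097 0.002 0.   ]
grasp pt [-135.5   -0.7  170.9] lid angle 11.76 r 230.3
```

View pics/w10.png

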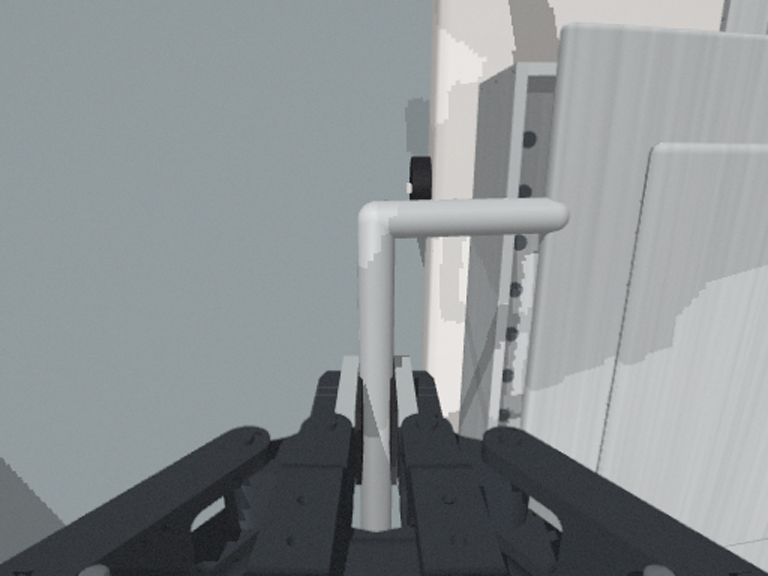

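>>> send_rows(
  motion=[
    [0,0.03,-0.316,0.0222,0,0,0],
    [0,0.03,-0.316,0.0222,0,0,0],
    [0,0.037,-0.316,0.0222,0,0,0],
    [0,0.037,-0.316,0.0222,0,0,0],
    [0,0.037,-0.316,0.0222,0,0,0],
    [0,0.037,-0.316,0.0222,0,0,0],
    [0,0.037,-0.316,0.0222,0,0,0],
    [0,0.037,-0.316,0.0222,0,0,0],
  ],
)

```text
time_s: 12.57
tcp_pos: [481.5, -27.4, 213.5]
tcp_rot: [-2.844, 0.004, 1.41]
force: [-1.3, -3.5, -0.9]
finger_gap: 7.7
```

```bash
python3 tgt.py 50 40 0
```

```text
target [-69.9   0.  285.9]
t 12.57 tcp_s [-119.3   -0.7  213.5] rot deg [-162.9    0.2   80.8] F [-1.3 -3.5 -0.9] gap 7.7 q [-0.12  0.43  1.77  0.01  1.23  0.03]
tool units [ 0.02  1.04 -3.35] mm [48.9 -7.3 72.3]
rot units [ 0.255  0.003 -0.001]
grasp pt [-113.8   -0.7  231.4] lid angle 27.79 r 230.4
```

>>> send_rows(
  motion=[
    [0,0.037,-0.316,0.0222,0,0,0],
    [0,0.037,-0.316,0.0222,0,0,0],
    [0,0.037,-0.316,0.0222,0,0,0],
    [0,0.037,-0.316,0.0222,0,0,0],
    [0,0.037,-0.316,0.0222,0,0,0],
    [0,0.037,-0.316,0.0222,0,0,0],
    [0,0.03,-0.24,0.0166,0,0,0],
    [0,0.02,-0.16,0.0111,0,0,0],
  ],
)

```text
time_s: 13.23
tcp_pos: [510.5, -32.1, 263.3]
tcp_rot: [-2.591, 0.004, 1.41]
force: [-4.6, -3.3, 1.3]
finger_gap: 7.9
```

>>> send_rows(
  motion=[
    [0,0,0,0,0,0,0],
    [0,0,0,0,0,0,0],
  ],
)

```text
time_s: 13.4
tcp_pos: [510.1, -32.0, 263.0]
tcp_rot: [-2.592, 0.004, 1.41]
force: [-4.1, -3.5, 0.6]
finger_gap: 8.0
```

```bash
python3 tgt.py 50 40 0
```

```text
target [-69.9   0.  285.9]
t 13.4 tcp_s [-90.3  -0.7 263. ] rot deg [-148.5    0.2   80.8] F [-4.1 -3.5  0.6] gap 8.0 q [-0.13  0.58  1.48  0.01  1.63  0.03]
tool units [ 0.02  0.22 -1.21] mm [20.3 -2.6 22.9]
rot units [ 0.095  0.003 -0.001]
grasp pt [-80.6  -0.6 278.9] lid angle 42.25 r 230.4
```

>>> send_rows(
  motion=[
    [0,0.037,-0.316,0.0222,0,0,0],
    [0,0.037,-0.316,0.0222,0,0,0],
    [0,0.037,-0.316,0.0222,0,0,0],
    [0,0.03,-0.24,0.0166,0,0,0],
    [0,0,0,0,0,0,0],
    [0,0,0,0,0,0,0],
  ],
)

```text
time_s: 13.9
tcp_pos: [529.6, -35.2, 285.4]
tcp_rot: [-2.462, 0.004, 1.41]
force: [-3.5, -5.1, 0.5]
finger_gap: 7.5
```

```bash
python3 tgt.py 50 40 0
cat > ang.py <<'E'
from h import *
from cell import bot
for cam in ("wrist","top","scene"):
    s=bot.snapshot(cam); pickle.dump(s,open("ang_"+cam+".pkl","wb"))
    cv2.imwrite(f"pics/ang_{cam}_{s['shot']}.png",cv2.resize(s["pixels"][:,:,::-1],None,fx=1.5,fy=1.5)); print(s["shot"])
    X=cloud(s); P=X[~np.isnan(X[...,0])]
    t=np.array([w2s(p) for p in P])
    # in-plane coords for 50deg
    r=np.hypot(t[:,0]-90,t[:,2]-124); a=np.degrees(np.arctan2(t[:,2]-124,90-t[:,0]))
    m=(r>20)&(r<178)&(abs(t[:,1])<100)&(a>35)&(a<65)
    L=t[m]
    if len(L)<100: print(cam,"few",len(L)); continue
    for it in range(6):
        c=np.polyfit(90-L[:,0],L[:,2],1); res=L[:,2]-np.polyval(c,90-L[:,0]); k=abs(res-np.median(res))<max(4,2*np.median(abs(res)));
        L=L[k]
    _,_,V=np.linalg.svd(L-L.mean(0),full_matrices=False); n=V[2]*np.sign(V[2][2])
    print(cam,len(L),"slope deg",np.degrees(np.arctan(c[0])),"normal angle",np.degrees(np.arctan2(n[0],n[2])),"ny",round(n[1],3),"offset at hinge",np.polyval(c,0)-124, "rms",np.std(res))
E
python3 ang.py
```

```text
target [-69.9   0.  285.9]
t 13.9 tcp_s [-70.6  -0.7 285.4] rot deg [-141.     0.2   80.8] F [-3.5 -5.1  0.5] gap 7.5 q [-0.13  0.67  1.32  0.01  1.83  0.03]
tool units [ 0.03  0.01 -0.03] mm [0.9 0.6 0.5]
rot units [ 0.011  0.003 -0.001]
grasp pt [-58.9  -0.6 299.9] lid angle 49.76 r 230.4
16
wrist 36760 slope deg 44.111226021673104 normal angle 44.506079515682046 ny 0.004 offset at hinge 25.27917920071232 rms 1.9459374133726388
17
top 295 slope deg 49.05821762984297 normal angle 49.03907733383464 ny -0.027 offset at hinge 5.3147675034717 rms 1.8264379858609385
18
scene 1641 slope deg 48.22110740574549 normal angle 48.28347410857399 ny 0.001 offset at hinge 11.98605334096797 rms 2.5837152261229503
```

View pics/ang_wrist_16.png

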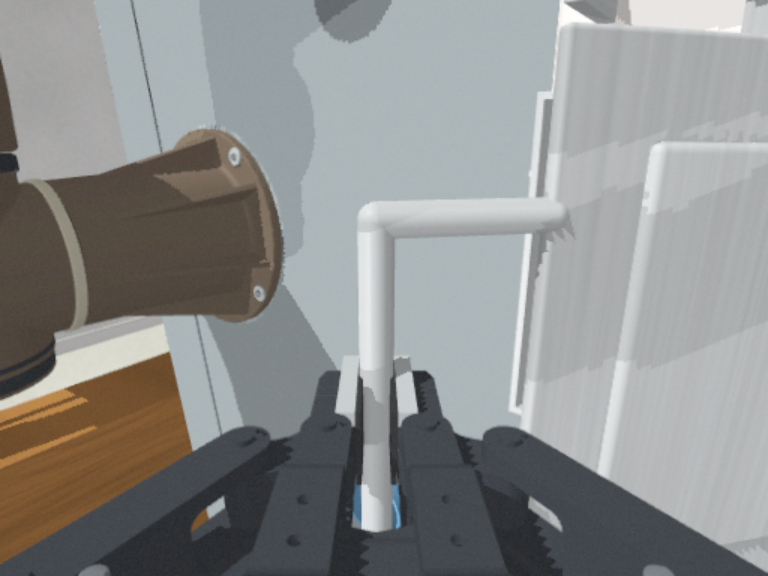

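View pics/ang_scene_18.png

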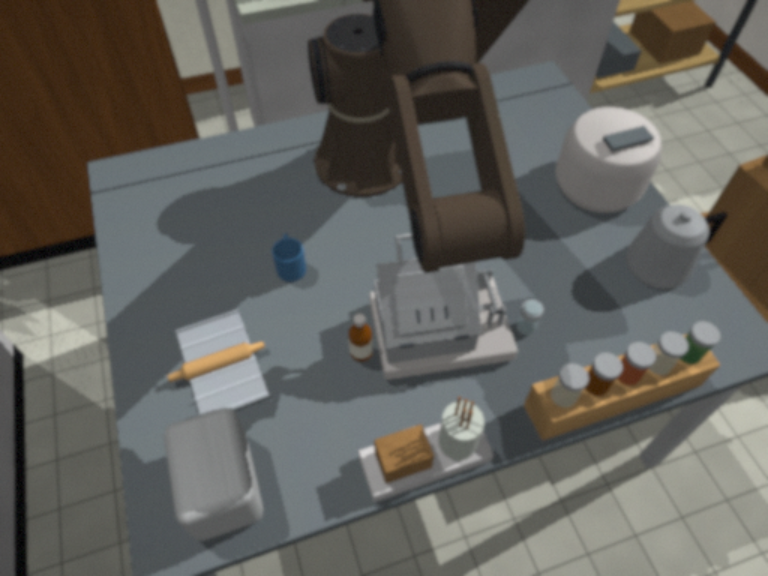

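```bash
cat > ang2.py <<'E'
from h import *
import sys
for f in sys.argv[1:]:
    s=pickle.load(open(f,"rb")); X=cloud(s)
    out=[]
    for (c0,c1,r0,r1) in ((580,635,60,380),(670,765,165,470)):
        P=X[int(r0/1.5):int(r1/1.5),int(c0/1.5):int(c1/1.5)].reshape(-1,3); P=P[~np.isnan(P[:,0])]
        t=np.array([w2s(p) for p in P])
        for _ in range(3):
            m=t.mean(0);V=np.linalg.svd(t-m,full_matrices=False)[2];n=V[2]*np.sign(V[2][2]); d=(t-m)@n; t=t[abs(d)<3*np.std(d)+.2]
        out.append((len(t),round(np.degrees(np.arctan2(n[0],n[2])),2),round(n[1],4),"hinge dist",round(float((m-[90,0,124])@n),2)))
    print(f,out)
E
python3 ang2.py w9.pkl ang_wrist.pkl
```

```text
w9.pkl [(7429, np.float64(-0.66), np.float64(0.0026), 'hinge dist', 5.18), (12929, np.float64(0.13), np.float64(0.0004), 'hinge dist', 7.81)]
ang_wrist.pkl [(7423, np.float64(48.28), np.float64(0.0038), 'hinge dist', 5.76), (12925, np.float64(49.23), np.float64(0.0002), 'hinge dist', 7.77)]
```

Plane fits relative to the shut lid give 48.9° and 49.1°, and the tool's turn agrees at 48.9°. I add 1°.

>>> send_rows(
  motion=[
    [0,0.009,-0.08,0.0055,0,0,0],
    [0,0.009,-0.08,0.0055,0,0,0],
    [0,0,0,0,0,0,0],
    [0,0,0,0,0,0,0],
    [0,0,0,0,0,0,0],
  ],
)

```text
time_s: 14.47
tcp_pos: [532.4, -35.7, 288.2]
tcp_rot: [-2.446, 0.004, 1.41]
force: [-2.2, -6.1, -0.9]
finger_gap: 7.3
```

```bash
python3 tgt.py 50 40 0; python3 look.py wrist w11; python3 ang2.py w11.pkl;python3 look.py scene s2
python3 - <<'E'
from h import *
for f in ("w11","s2"):
    s=pickle.load(open(f+".pkl","rb"))
    X=cloud(s); P=X[~np.isnan(X[...,0])]
    t=np.array([w2s(p) for p in P])
    H=t[(abs(t[:,1]-160)<8)&(t[:,0]>-95)&(t[:,0]<25)&(t[:,2]>80)]
    print(f,len(H)); 
    for a in range(-95,25,20):
        b=H[(H[:,0]>a)&(H[:,0]<=a+20)]
        if len(b)>2: print(a,len(b),np.round(np.median(b,axis=0),1))
E
```

```text
target [-69.9   0.  285.9]
t 14.47 tcp_s [-67.7  -0.7 288.2] rot deg [-140.1    0.2   80.8] F [-2.2 -6.1 -0.9] gap 7.3 q [-0.13  0.68  1.3   0.01  1.85  0.03]
tool units [ 0.03 -0.01  0.13] mm [-2.   1.  -2.3]
rot units [ 0.001  0.002 -0.001]
grasp pt [-55.7  -0.6 302.5] lid angle 50.78 r 230.5
w11.pkl [(7441, np.float64(49.0), np.float64(0.0026), 'hinge dist', 6.55), (12938, np.float64(50.32), np.float64(0.0009), 'hinge dist', 7.61)]
w11 0
s2 100
-95 13 [-79.6 159.4 102.3]
-75 21 [-69.5 157.3 103.8]
-55 15 [-44.3 156.2 103.5]
-35 16 [-24.8 155.8 103.9]
-15 16 [ -5.  156.5 104.3]
5 19 [ 15.3 155.9 105.2]
```

>>> send_rows(
  motion=[
    [0,0,0,0,0,0,0],
    [0,0,0,0,0,0,0],
    [0,0,0,0,0,0,0],
    [0,0,0,0,0,0,0],
    [0,0,0,0,0,0,0],
    [0,0,0,0,0,0,0],
  ],
)

```text
time_s: 15.07
tcp_pos: [532.4, -35.6, 288.2]
tcp_rot: [-2.446, 0.004, 1.41]
force: [-1.9, -5.1, -0.5]
finger_gap: 7.8
```

```bash
python3 look.py wrist w12; python3 ang2.py w12.pkl; python3 tgt.py 50 40 0
python3 - <<'E'
from h import *
from cell import bot
s=bot.snapshot("scene")
s0,c0=pickle.load(open("first.pkl","rb"))
X=cloud(s)
for th in ("shaker","vinegar","mug","bowl","tray","pin"):
    o=bot.outline_of(th,s)
    if o:
        d=o[0]; P=X[d["region"]]; print(th,round(d["p"],2),np.round(d["box"]),np.round(np.nanmedian(P,0)))
E
```

```text
w12.pkl [(7446, np.float64(48.94), np.float64(0.0031), 'hinge dist', 6.73), (12916, np.float64(50.3), np.float64(0.0006), 'hinge dist', 7.65)]
target [-69.9   0.  285.9]
t 15.12 tcp_s [-67.8  -0.7 288.2] rot deg [-140.1    0.2   80.8] F [-2.1 -5.4 -0.4] gap 7.1 q [-0.13  0.68  1.3   0.01  1.85  0.03]
tool units [ 0.03 -0.01  0.12] mm [-2.   1.  -2.3]
rot units [ 0.001  0.002 -0.001]
grasp pt [-55.8  -0.6 302.5] lid angle 50.77 r 230.5
shaker 0.76 [352. 211.  22.  24.] [671. 183.  70.]
vinegar 0.79 [240. 225.  20.  30.] [ 615. -205.   91.]
mug 0.93 [191. 174.  22.  30.] [ 330. -295.   50.]
bowl 0.32 [143. 241.  60.  26.] [ 536. -521.   38.]
tray 0.74 [150. 242.  57.  66.] [ 553. -509.    5.]
pin 0.84 [143. 242.  63.  28.] [ 536. -516.   37.]
```

View pics/s2.png

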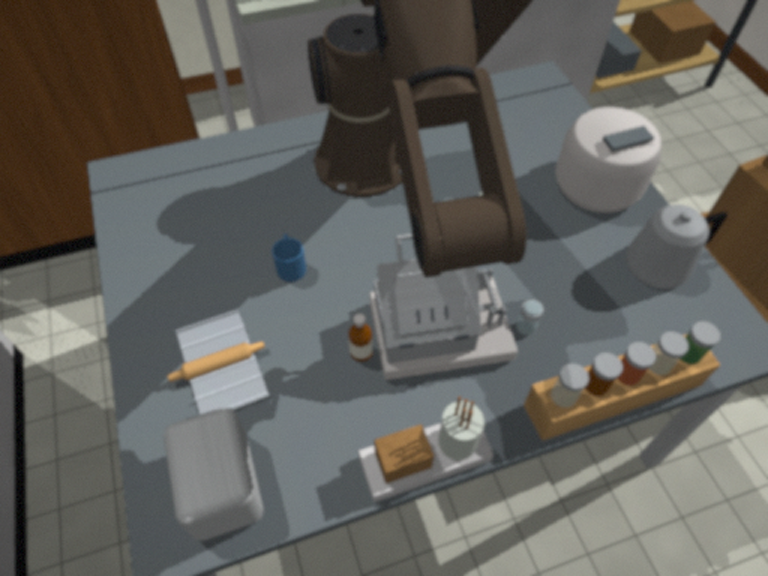

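The lid holds steady at about 50°, and the shaker, vinegar, mug, tray and pin read where they were. The arm hides the bowl in this view.

```bash
python3 -c "
from cell import bot
print(bot.job_done())"
```

```text
the job is handed in; nothing more can be done
None
```

I did both parts in order and handed the job in at about 15.5 s, with the gripper still holding the lid's bar.

- **Hook:** I swung it down with the shut fingers and pressed until it pushed back with 14.7 N at z=105.8 (106 expected when home). A wrist picture right after showed its top level at z≈106 along the whole bar, with its end in the fork. A last scene check, with a few mm of camera offset, read 102 to 105, nearly level.
- **Lid:** I gripped the bar and raised the lid on its arc with the tool turning along, then held it still.
    - Compared with the shut lid, plane fits gave 49.6° and 50.2°, the tool's turn gave 49.8°, and the bar's position gave about 50.2°.
    - These disagree by about half a degree.
    - Readings over the last 0.6 s did not move, and the tool force stayed around 6 N.
- **Gripper reading:** the fingers read about 7.5 mm on the 10 mm bar. The pictures showed the bar squarely between the pads and it did not slip.
- **Other things:** shaker, vinegar, mug, tray and pin measured within about 3 mm of where they started. The bowl could not be checked at the end because the arm hid it (the network's hit for it was on the rolling pin). I did not plan any move near it.
- **Approach change:** my first approach tilt ran close to joint 5's lower limit (0.16 against 0.09 rad), so I backed off and used a smaller tilt.

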